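Turn the filter cartridge end for end on its turntable

TASK

The filter cartridge was put into its slot the wrong way round, with its pull tab at the closed end. Line the turntable's track up with the slot, slide the cartridge right out onto the turntable, swing the turntable half a turn and push the cartridge fully home so that its pull tab is now at the mouth, then press the latch arm down flat across the mouth. The filter is full of dust, so keep it level and never lift it, and do not knock over or shift the coffee cup.

Things in the scene. Friction and masses are not known exactly. Their poses are not given: they have to be found in the camera images.
- station: fixed filter station: aluminium base plate 312 x 160 x 10 mm carrying a turntable and a grey open-topped housing. Origin at bench level on the turntable's axis; z up; +x runs from the turntable along the sliding direction into the housing. Turntable top and slot floor are both 28 mm above the bench (z = 28). 'Station' coordinates below are in this frame, mm.
- slot_mouth (a point): floor of the slot at its mouth, station (104, 0, 28), axes as the station. Slot along x, centred on y = 0, 68 wide; walls from x = 104 to 219 up to z = 66, on top two lips leaving a 52 wide opening along the middle for the tab and a finger. Flared lead-in cheeks 45 high from x = 76 to 106. Fully home = against an end stop at x = 209, only 58 high, so a finger can stand behind the tab.
- slot_home (a point): where the cartridge's centre point lies when it is fully home: station (154, 0, 43). On the turntable the cartridge should be centred on the axis (x = 0), within about 10 mm, to clear the housing when turning.
- turntable (a joint): turntable angle, rad, anticlockwise seen from above, stops at 0 and 3.14; at either stop the track is in line with the slot. Disc 152 mm across, top 28 mm above the bench; the track is two rails 69 mm apart inside, 14 mm high, open at both ends. Light friction (about 0.06 N m), stays where left.
- crank_post (a point): the turntable's upright turning post, round, 14 mm thick with a black sleeve near the top (top 94 mm above the bench), 62 mm from the turntable's axis; the point is on the post's axis 75 mm above the bench. In the station's frame it stands at 90 degrees + the turntable angle: at +y for angle 0, at -y for 3.14, passing the side away from the housing between.
- cartridge_center (a point): loose grey filter cartridge with a pleated top, a flat block 110 x 64 x 29 mm (x, y, z), 0.35 kg; this point is on its centre line 15 mm above its underside. Its +x axis points to the end with the pull tab. At the start it is home in the slot with the tab at the closed end.
- cartridge_tab (a point): centre of the cartridge's upright pull tab: a plate 8 mm thick (x), 36 mm wide (y), rising 31 mm above the cartridge top (to 60 mm above its underside); it stands 43 mm from the cartridge's middle, towards its +x end. Point is 45 mm above the underside, axes as the cartridge.
- latch (a joint): latch arm angle, rad: 0 flat across the slot's mouth, about 1.57 upright, 2.3 its open stop, leaning outward to the station's -y side. Stiff hinge (0.10 N m): stays where it is left. It can go flat only if the cartridge is fully home or out of the slot.
- latch_hinge (a point): hinge of the latch arm, at x = 86, y = -54, z = 52 mm in the station's frame; the hinge axis runs along the station's x.
- latch_tip (a point): a point on the latch arm 95 mm from its hinge, in the black grip sleeve; the arm is a bar 105 mm long, 8 mm wide and 10 mm thick (sleeve 12 x 12 mm over the outer 34 mm). When flat the arm lies along the station's +y with its centre line 52 mm above the bench.
- coffee: coffee cup, white with a brown band, 72 mm across, 96 mm high, origin at its underside; stands loose on the bench to the left of the station, to be left alone
Things that resemble listed ones, but are neither listed nor needed, are in the scene too. Leave any green look-alike of the part that bears cartridge_center alone.

How it is judged:
By the outcome, as a careful person would: the job done as asked, in the order asked, and still so for the second after the job is handed in, with the robot touching nothing.
It also fails if it takes over 64 s, if anything falls off the work surface, if the arm or the gripper's body presses on something with over 40 N, if the wrist force passes 120 N, or if a joint passes its speed limit or range.

ROBOT

A 6-joint arm with a two-finger parallel gripper is mounted at the origin on a cart in front of the work surface, level with it; the furniture and walls round the work are solid. World frame = base frame: x ahead of the robot, y to its left, z up, the work surface at z = 0. Lengths are in mm, angles in degrees, forces in N, time in s.
With the tool pointing down it reaches from about 325 to 1000 mm from the base axis. Payload 5.1 kg.
Tool frame: the origin (TCP) lies midway between the tips of the shut fingers; the grasp point (between the pads) lies 19 mm behind it (r.grip_depth is the distance from the TCP to the grasp point, in mm); z points along the fingers, y is the line along which they close (so a half turn about z gives the same grasp; the last joint's range is limited). The gripper opens to 85 mm and grips with 20 to 120 N. Pads are 22 mm wide; open, the fingers measure 114 mm over their backs; the gripper's body (76 mm by 85 mm) begins 54 mm behind the grasp point. The pads swing forward as they close: fully open they stand 13 mm farther back than shut.
Start: joints at [71.528, 7.093, 94.555, -0, 78.352, -4.733], TCP at [154.403, 631.383, 231.322] pointing down, gripper open.
Joint ranges: [-149.61, 149.61], [-58.7, 133.49], [1.44, 155.28], [-77.14, 257.14], [18.33, 153.61], [-166.67, 166.67]. Speed limits (degrees/s): [147.25, 147.25, 180, 180, 180, 180].

INTERFACE

Orientations are given as [roll, pitch, yaw] about the fixed x, y, z axes, in that order (R = Rz(yaw) Ry(pitch) Rx(roll)).
In Python, from plant import r gives the robot as it stands.
- The arm moves only by the shell command python3 -m pendant 'ROWS' [OPENING] [FORCE]. ROWS is JSON, a list of rows, each a list of 6 numbers: the shift along the tool's x, y, z each as a share of 0.3 m, from -1 to 1, then the turn, a rotation vector about the tool's x, y, z each as a share of 1.5 rad, from -1 to 1. A call has 1 to 5 rows; each row is the pose to reach, as a shift and turn from the pose commanded when the call began, along the tool's axes at that moment; what a row does not reach only later rows make up. A row lasts 1/10 s, in which the tool goes at most 50 mm and 8.59 degrees, less where a joint would pass 70% of its speed; a pose out of reach is approached as far as the arm can. A call with a number of a shift or a turn outside -1 to 1 is refused whole. A call with a gripper value outside its range is refused whole. OPENING is the opening, from -1 (shut) to 1 (fully open), set as the call begins (- or left out, the last holds). The fingers move at their own pace and stop on an object; FORCE is the grip in N (left out, the last holds). Time passes only in rows, so rows that repeat a pose let the fingers close. It gives the time, the measured TCP pose, the force, the opening and the grip force at its end, in the units of the state.
- r.state(): the state, without advancing time (a new reading comes with each control period).
- r.grab_frame(name): name is "scene" or "side" or "wrist"; returns a dict with "color" (384x512x3 uint8, blue, green, red), "fx", "fy", "cx", "cy" (pixels), "xyz" and "rotation" of the camera in the world; the wrist camera has in their place "mount" (4x4, takes a point from camera to tool coordinates, whose origin is the TCP and whose axes are the flange's). Camera axes: x right, y up, looking along -z (the intrinsics and any distortion apply to the point x, -y, -z); pixel columns grow to the right and rows downward; lengths in mm; the calibration is good to about 2 mm. A picture is of the moment at which its call begins: read the wrist's pose just before it. There is no depth.
- r.close_job(): hands the job in; it is judged then, once.
Trained networks look in the newest picture that a camera, given by its name, has taken for a name from the list of things; names that differ only in an ending like _2 or _b are one class to them, and where a whole thing is asked for, a point or a joint stands for the part that bears it (a point fixed in the world has none). Each returns a list of dicts, best first, with "confidence" (0 to 1); they miss things now and then, are a little off and sometimes report something else, mostly with a low value. They report only what shows in the picture. A call takes as long as a camera call. They do not tell look-alikes from the thing itself.
- r.recognise(camera, query): "rect" ([centre column, centre row, width, height] in pixels, round what is visible of it).
The state is a dict: "time_s": time; "joint_positions": joint angles; "joint_vel": joint speeds; "tau": joint torques, N m; "ee_pos": TCP position; "tool_rot": TCP orientation; "contact_force": force on the tool from outside, world axes, zero at the start; "moment": the same for the moment, N m; "width": opening from 0.0 (shut) to 1.0 (fully open); "grasp_force": force on a finger pad.
Only numpy, scipy, OpenCV 4.12 (cv2) and the standard library are available. Lean on these libraries where they do the work, as an engineer would, in place of code of your own. Each camera call takes 0.05 s, during which the arm holds its last target. There are 200 camera calls.

## Working session

There is one attempt and no reset: what is moved stays moved. The work goes in short steps, Python scripts to look and compute and a shell command to move; the robot and the scene stay as the last step left them, time stands still between calls to the robot, and variables do not carry over. Pictures are saved under pics/ and viewed, at most 13 in all, crops included, and the job is handed in when it is done.

```bash
mkdir -p pics; ls; cat > h.py <<'E'
import numpy as np, cv2
from plant import r
from scipy.spatial.transform import Rotation as R
def snap(c,fn=None):
    s=r.state(); f=r.grab_frame(c)
    if fn: cv2.imwrite('pics/'+fn,f['color'])
    return s,f
E
python3 - <<'E'
from h import *
for c in ('scene','side'):
    s,f=snap(c,c+'0.png'); print({k:v for k,v in f.items() if k!='color'})
    for q in ('station','turntable','crank_post','cartridge_center','cartridge_tab','latch','latch_tip','latch_hinge','coffee','slot_mouth'):
        try: print(q,[(np.round(d['rect'],0).tolist(),round(d['confidence'],2)) for d in r.recognise(c,q)[:3]])
        except Exception as e: print(q,e)
print(r.state())
E
```

```text
pics
{'fx': 366.4840212569693, 'fy': 366.4840212569693, 'cx': 260.1650066479655, 'cy': 185.4193279664263, 'xyz': array([256.21080454, 647.31518593, 728.55854291]), 'rotation': array([  39.51791936,    0.72103116, -153.28959529])}
station [([253.0, 175.0, 103.0, 106.0], 0.96), ([231.0, 141.0, 24.0, 36.0], 0.64)]
turntable [([267.0, 148.0, 56.0, 50.0], 0.58)]
crank_post [([268.0, 146.0, 55.0, 49.0], 0.61)]
cartridge_center [([300.0, 238.0, 50.0, 48.0], 0.96), ([241.0, 183.0, 43.0, 36.0], 0.95)]
cartridge_tab [([239.0, 183.0, 36.0, 38.0], 0.95), ([304.0, 237.0, 50.0, 56.0], 0.86)]
latch [([227.0, 146.0, 24.0, 36.0], 0.62), ([252.0, 175.0, 102.0, 106.0], 0.43)]
latch_tip [([229.0, 142.0, 26.0, 38.0], 0.61)]
latch_hinge [([228.0, 143.0, 20.0, 34.0], 0.6)]
coffee [([250.0, 274.0, 38.0, 47.0], 0.8)]
slot_mouth [([253.0, 175.0, 105.0, 107.0], 0.88)]
{'fx': 434.381505649787, 'fy': 434.381505649787, 'cx': 256.27950399308463, 'cy': 191.3189584610628, 'xyz': array([ 422.11115811, -592.87360412,  377.46386853]), 'rotation': array([68.21710833, -1.28172083, -4.88955048])}
station [([307.0, 232.0, 
[... 694 characters left out ...]
141.0], 0.7)]
{'time_s': 1.1, 'joint_positions': array([ 7.15285185e+01,  7.09196294e+00,  9.45546227e+01, -1.47662460e-03,
        7.83521036e+01, -4.73230611e+00]), 'joint_vel': array([ 0.03050564,  0.04479439, -0.06220864, -0.0484744 , -0.11725804,
       -0.05548247]), 'tau': array([ 3.21774005e-04, -4.23600841e+01, -3.65761399e+01, -1.68643605e-04,
        5.29050776e-04, -5.36774337e-06]), 'ee_pos': array([154.40527509, 631.38575632, 231.34261767]), 'tool_rot': array([1.79998813e+02, 1.54942965e-03, 1.66261123e+02]), 'contact_force': array([-0.64376827,  0.51328599, -0.25425941]), 'moment': array([-0.00137475, -0.03177557, -0.01238691]), 'grasp_force': 0.0, 'width': 0.9995266385708971}
```

```bash
python3 - <<'E'
import cv2
a=cv2.imread('pics/scene0.png')[70:310,150:370]; cv2.imwrite('pics/a.png',cv2.resize(a,None,fx=2.5,fy=2.5,interpolation=3))
a=cv2.imread('pics/side0.png')[130:330,150:410]; cv2.imwrite('pics/b.png',cv2.resize(a,None,fx=3,fy=3,interpolation=3))
E
```

```text
(no output)
```

View pics/a.png

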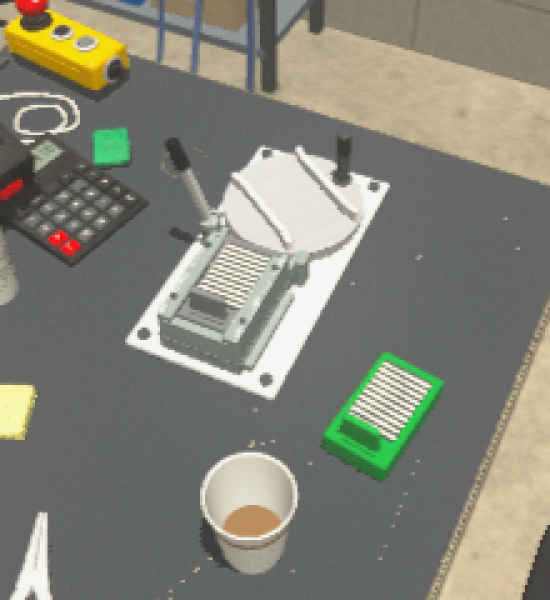

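View pics/b.png

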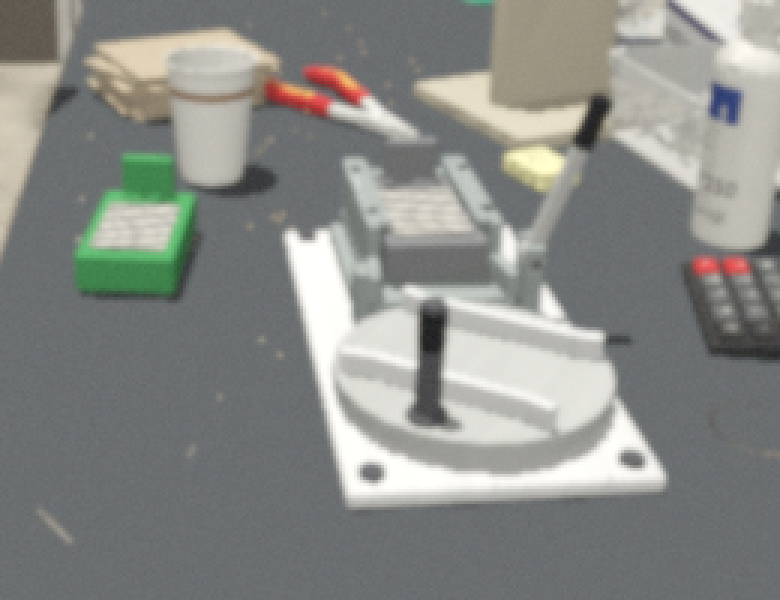

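```bash
cat >> h.py <<'E'
def proj(f,P,rot=None,pos=None):
    Rw=R.from_euler('xyz',f['rotation'],degrees=True).as_matrix() if rot is None else rot
    c=(np.atleast_2d(P)-(f['xyz'] if pos is None else pos))@Rw
    return np.c_[f['cx']+f['fx']*c[:,0]/-c[:,2], f['cy']-f['fy']*c[:,1]/-c[:,2]]
def st2w(p,P):
    c,s=np.cos(p[2]),np.sin(p[2]); P=np.atleast_2d(P).astype(float)
    return np.c_[p[0]+c*P[:,0]-s*P[:,1],p[1]+s*P[:,0]+c*P[:,1],P[:,2]]
E
cat > fit.py <<'E'
from h import *
from scipy.optimize import least_squares
F={'scene':dict(fx=366.484,fy=366.484,cx=260.165,cy=185.419,xyz=np.array([256.21,647.315,728.559]),rotation=[39.518,.721,-153.29]),
'side':dict(fx=434.38,fy=434.38,cx=256.28,cy=191.319,xyz=np.array([422.11,-592.874,377.464]),rotation=[68.217,-1.2817,-4.88955])}
def pts(v):
    x0,a,l=v[3:6]
    return dict(NL=(x0,80,10),NR=(x0,-80,10),FR=(x0+312,-80,10),FL=(x0+312,80,10),
     post=(-62*np.sin(a),62*np.cos(a),94),tab=(197,0,88),lt=(86,-54+105*np.cos(l),52+105*np.sin(l)),ctr=(0,0,28))
O=[('scene','NL',389,184),('scene','NR',262,147),('scene','FR',125,343),('scene','FL',274,393),('scene','post',344,139),('scene','lt',173,142),('scene','tab',209,298),
('scene','ctr',289,203),('side','NL',348,497),('side','NR',663,483),('side','FL',287,233),('side','post',432,303),('side','tab',411,142),('side','lt',600,98),('side','ctr',476,378)]
def res(v):
    D=pts(v);o=[]
    for c,n,u,w in O:
        px=(150+u/2.5,70+w/2.5) if c=='scene' else (150+u/3,130+w/3)
        o.append(proj(F[c],st2w(v,D[n]))[0]-px)
    return np.ravel(o)
s=least_squares(res,[450,50,1.6,-80,1,2],loss='soft_l1')
print(np.round(s.x,3));[print(o[:2],np.round(e,1)) for o,e in zip(O,s.fun.reshape(-1,2) if 0 else res(s.x).reshape(-1,2))]
print(np.degrees(s.x[[2,4,5]]))
E
python3 fit.py
```

```text
[564.077  12.314 -92.639 -85.468  70.068 -54.653]
('scene', 'NL') [-0.  -1.7]
('scene', 'NR') [-0.7 -2.2]
('scene', 'FR') [-0.2 -2.3]
('scene', 'FL') [-0.2  0.2]
('scene', 'post') [ 0.1 -3.4]
('scene', 'lt') [-0.2 -2.1]
('scene', 'tab') [-1.4 -2.9]
('scene', 'ctr') [ 1.7 -2.3]
('side', 'NL') [-0.7 -0.3]
('side', 'NR') [ 1.8 -1.6]
('side', 'FL') [-1.7 -0.7]
('side', 'post') [-0.2 -0.5]
('side', 'tab') [-0.9 -1.5]
('side', 'lt') [ 0.1 -0.9]
('side', 'ctr') [-1.6 -4. ]
[-5307.80096671  4014.62258226 -3131.39732256]
```

```bash

python3 -m pendant '[[-0.58,-0.5,-0.1,0,0,0],[-0.58,-0.5,-0.1,0,0,0],[-0.58,-0.5,-0.1,0,0,0],[-0.58,-0.5,-0.1,0,0,0],[-0.58,-0.5,-0.1,0,0,0]]' -0.3
python3 -m pendant '[[-0.58,-0.5,-0.1,0,0,0],[-0.58,-0.5,-0.1,0,0,0],[-0.58,-0.5,-0.1,0,0,0],[-0.58,-0.5,-0.1,0,0,0],[-0.58,-0.5,-0.1,0,0,0]]'
python3 -m pendant '[[-0.58,-0.5,-0.1,0,0,-0.186],[-0.58,-0.5,-0.1,0,0,-0.186],[-0.58,-0.5,-0.1,0,0,-0.186],[-0.58,-0.5,-0.1,0,0,-0.186],[-0.58,-0.5,-0.1,0,0,-0.186]]'
python3 -m pendant '[[0,0,0,0,0,0],[0,0,0,0,0,0]]'
python3 - <<'E'
from h import *
s,f=snap('wrist','w0.png'); print(s['time_s'],s['ee_pos'],s['tool_rot'],{k:v for k,v in f.items() if k!='color'})
E
```

```text
time_s: 1.6
ee_pos: [289.2, 442.2, 262.1]
tool_rot: [180.0, 0.1, 166.2]
contact_force: [0.1, 0.2, -0.3]
width: 0.348
grasp_force: 0.0
time_s: 2.1
ee_pos: [422.6, 254.8, 292.2]
tool_rot: [180.0, 0.1, 166.1]
contact_force: [0.1, 0.4, -0.2]
width: 0.351
grasp_force: 0.0
time_s: 2.6
ee_pos: [555.7, 68.0, 321.9]
tool_rot: [-180.0, 0.1, -177.8]
contact_force: [0.2, 0.5, 0.9]
width: 0.348
grasp_force: 0.0
time_s: 2.8
ee_pos: [554.8, 69.7, 321.2]
tool_rot: [180.0, -0.0, -177.9]
contact_force: [-0.4, 0.3, -0.1]
width: 0.35
grasp_force: 0.0
2.8 [554.75234282  69.69529561 321.18765561] [ 1.79970568e+02 -3.15458496e-02 -1.77859524e+02] {'fx': 297.246922049575, 'fy': 297.246922049575, 'cx': 248.9075551847626, 'cy': 191.32630053052748, 'mount': array([[-4.07322216e-05,  9.46013602e-01,  3.24126924e-01,
         8.33831332e+01],
       [ 9.99999977e-01, -2.95952960e-05,  2.12045862e-04,
         2.92053634e+00],
       [ 2.10190902e-04,  3.24126926e-01, -9.46013579e-01,
        -1.42397067e+02],
       [ 0.00000000e+00,  0.00000000e+00,  0.00000000e+00,
         1.00000000e+00]])}
```

View pics/w0.png

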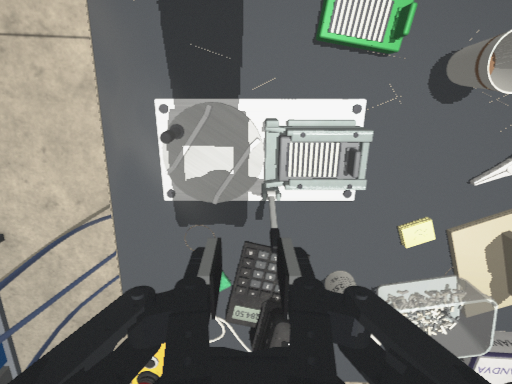

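```bash
python3 - <<'E'
import cv2
a=cv2.imread('pics/w0.png')[85:260,145:385]; cv2.imwrite('pics/w0c.png',cv2.resize(a,None,fx=3.3,fy=3.3,interpolation=2))
E
```

```text
(no output)
```

View pics/w0c.png

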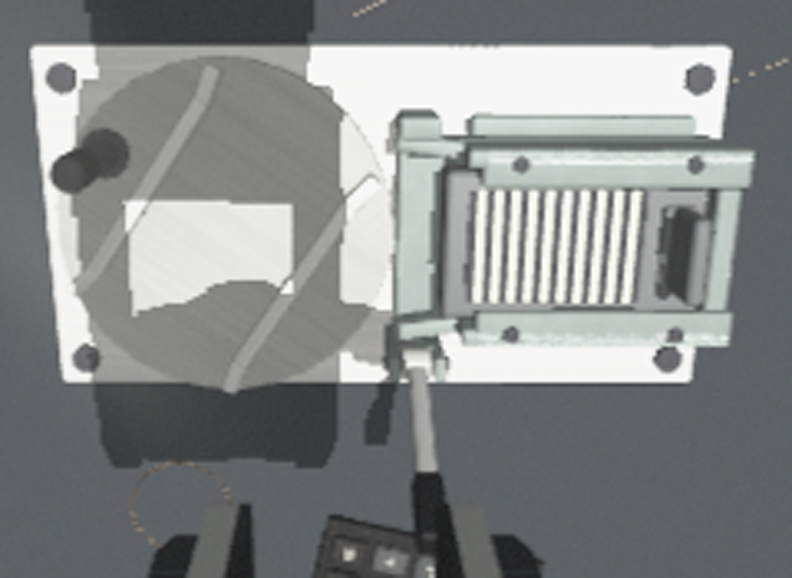

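```bash
cat > wfit.py <<'E'
from h import *
from scipy.optimize import least_squares
W=dict(fx=297.247,fy=297.247,cx=248.908,cy=191.326)
M=np.array([[0,.946014,.324127,83.383],[1,0,0,2.9205],[0,.324127,-.946014,-142.397],[0,0,0,1]])
T=R.from_euler('xyz',[179.97,-.03,-177.86],degrees=True).as_matrix()
rot=T@M[:3,:3]; pos=np.array([554.75,69.7,321.19])+T@M[:3,3]
def pts(v):
    x0,a=v[3:5]
    return dict(NL=(x0,80,10),NR=(x0,-80,10),FR=(x0+312,-80,10),FL=(x0+312,80,10),post=(-62*np.sin(a),62*np.cos(a),94),pb=(-62*np.sin(a),62*np.cos(a),28),tab=(197,0,88),ctr=(0,0,28))
O=dict(NL=(30,46),FL=(731,47),NR=(64,382),FR=(690,382),post=(71,172),pb=(101,153),tab=(702,252),ctr=(227,222))
def res(v):
    D=pts(v); return np.ravel([proj(W,st2w(v,D[n]),rot,pos)[0]-(145+u/3.3,85+w/3.3) for n,(u,w) in O.items()])
s=least_squares(res,[564,12,1.609,-85,.95],loss='soft_l1')
print(np.round(s.x,3),np.degrees(s.x[[2,4]]));[print(n,e) for n,e in zip(O,np.round(res(s.x).reshape(-1,2),1))]
v=s.x
for n,p in dict(post=pts(v)['post'],tab=(197,0,88),post0=(0,62,94)).items():print(n,st2w(v,p))
E
python3 wfit.py
```

```text
[564.992  19.435   1.609 -85.577   0.958] [92.21359271 54.88135933]
NL [-0.9 -0.7]
FL [ 0.9 -1.3]
NR [-0.8  0.2]
FR [ 0.8 -0. ]
post [-2.   0.4]
pb [ 1.1 -0.8]
tab [1.8 2.9]
ctr [-1.   2.6]
post [[531.31028975 -32.61851411  94.        ]]
tab [[557.38259236 216.28794515  88.        ]]
post0 [[503.03795744  17.04020827  94.        ]]
```

```bash

python3 -m pendant '[[0.092,-0.336,0.3,0,0,0],[0.092,-0.336,0.3,0,0,0],[0.092,-0.336,0.637,0,0,0],[0.092,-0.336,0.637,0,0,0],[0.092,-0.336,0.637,0,0,0]]' 0.05
python3 -m pendant '[[0,0,0,0,0,0],[0,0,0,0,0,0]]' 0.05
python3 - <<'E'
from h import *
s,f=snap('wrist','w1.png'); print(s['time_s'],s['ee_pos'],s['tool_rot'])
for q in ('crank_post','turntable'): print(q,[(np.round(d['rect'],0).tolist(),round(d['confidence'],2)) for d in r.recognise('wrist',q)[:3]])
E
```

```text
time_s: 3.35
ee_pos: [527.7, -30.3, 125.8]
tool_rot: [179.9, -0.3, -177.7]
contact_force: [-0.5, 0.0, -0.2]
width: 0.524
grasp_force: 0.0
time_s: 3.55
ee_pos: [530.9, -30.3, 130.8]
tool_rot: [180.0, 0.0, -177.7]
contact_force: [-0.2, 0.4, 0.2]
width: 0.524
grasp_force: 0.0
3.55 [530.8898938  -30.34245051 130.79850004] [ 1.79984012e+02  3.78521629e-03 -1.77670624e+02]
crank_post [([300.0, 224.0, 169.0, 159.0], 0.56)]
turntable [([458.0, 236.0, 108.0, 78.0], 0.64), ([297.0, 222.0, 172.0, 160.0], 0.63)]
```

View pics/w1.png

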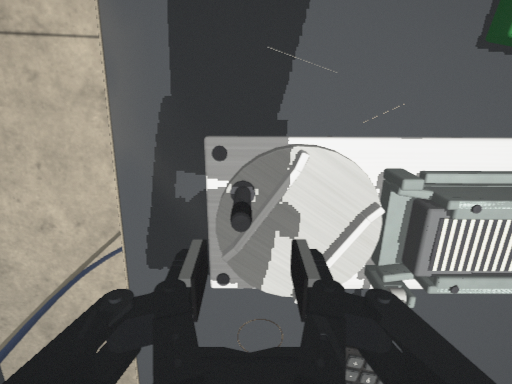

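```bash
cat >> h.py <<'E'
W=dict(fx=297.247,fy=297.247,cx=248.908,cy=191.326)
M=np.array([[0,.946014,.324127,83.383],[1,0,0,2.9205],[0,.324127,-.946014,-142.397],[0,0,0,1]])
def wcam(ee,rpy):
    T=R.from_euler('xyz',rpy,degrees=True).as_matrix(); return T@M[:3,:3], np.array(ee)+T@M[:3,3]
def back(ee,rpy,u,v,z):
    rot,pos=wcam(ee,rpy); d=rot@np.array([(u-W['cx'])/W['fx'],-(v-W['cy'])/W['fy'],-1]); return pos+d*(z-pos[2])/d[2]
E
python3 - <<'E'
from h import *
for n,u,v,z in [('post',241,217,94),('ctr',298,221,28),('NL',206,137,10),('NR',210,290,10),('tip?',0,0,0)]: print(n,back([530.9,-30.3,130.8],[179.98,0,-177.67],u,v,z))
rot,pos=wcam([530.9,-30.3,130.8],[179.98,0,-177.67]);print(proj(W,[530.9,-30.3,130.8],rot,pos))
E
```

```text
post [526.83121074 -32.72717734  94.        ]
ctr [557.9087432   18.12005856  28.        ]
NL [488.56264496 -66.88137084  10.        ]
NR [649.29396632 -63.640103    10.        ]
tip? [ 388.20865071 -231.38175165    0.        ]
[[243.54055806 251.47291108]]
```

```bash

python3 -m pendant '[[0.008,-0.005,0.1,0,0,0],[0.008,-0.005,0.18,0,0,0],[0.008,-0.005,0.229,0,0,0],[0.008,-0.005,0.229,0,0,0]]' 
python3 -m pendant '[[0,0,0,0,0,0],[0,0,0,0,0,0],[0,0,0,0,0,0],[0,0,0,0,0,0],[0,0,0,0,0,0]]' -1 20
```

```text
time_s: 4.1
ee_pos: [527.9, -32.7, 60.5]
tool_rot: [180.0, -0.1, -177.7]
contact_force: [-0.4, -0.3, -0.4]
width: 0.525
grasp_force: 0.0
time_s: 4.6
ee_pos: [529.1, -35.3, 63.5]
tool_rot: [-179.7, 0.0, -177.7]
contact_force: [-4.7, -7.7, 3.9]
width: 0.154
grasp_force: 21.7
```

```bash

python3 -m pendant '[[0.036,0.033,0,0,0,0],[0.063,0.076,0,0,0,0],[0.079,0.12,0,0,0,0],[0.084,0.166,0,0,0,0],[0.084,0.166,0,0,0,0]]' 
python3 -m pendant '[[0,0,0,0,0,0],[0,0,0,0,0,0],[0,0,0,0,0,0]]'
```

```text
time_s: 5.1
ee_pos: [500.9, 14.0, 63.0]
tool_rot: [-179.7, -0.1, -177.6]
contact_force: [-5.9, -8.9, 5.3]
width: 0.156
grasp_force: 22.4
time_s: 5.4
ee_pos: [500.9, 14.0, 63.0]
tool_rot: [-179.8, -0.1, -177.7]
contact_force: [-7.5, -6.5, 5.6]
width: 0.156
grasp_force: 22.4
```

```bash

python3 -m pendant '[[0,0.015,0,0,0,0],[0,0.015,0,0,0,0],[0,0.015,0,0,0,0]]' 
python3 -m pendant '[[0,-0.02,0,0,0,0],[0,-0.02,0,0,0,0]]' -0.4
```

```text
time_s: 5.7
ee_pos: [500.9, 14.1, 63.0]
tool_rot: [-179.3, -0.1, -177.6]
contact_force: [-7.2, -24.8, 3.4]
width: 0.154
grasp_force: 24.0
time_s: 5.9
ee_pos: [502.7, 13.5, 62.9]
tool_rot: [180.0, 0.2, -177.8]
contact_force: [0.2, 0.5, -0.1]
width: 0.298
grasp_force: 0.0
```

```bash

python3 -m pendant '[[0,0,-0.12,0,0,0],[0,0,-0.23,0,0,0],[0,0,-0.23,0,0,0]]' -0.2
python3 -m pendant '[[-0.207,0.659,0,0,0,0],[-0.207,0.659,0,0,0,0],[-0.207,0.659,0,0,0,0],[-0.207,0.659,0,0,0,0],[-0.207,0.659,0,0,0,0]]'
python3 -m pendant '[[0,0,0,0,0,0],[0,0,0,0,0,0]]'
python3 - <<'E'
from h import *
s,f=snap('wrist','w2.png'); print(s['time_s'],s['ee_pos'],s['tool_rot'])
E
```

```text
time_s: 6.2
ee_pos: [505.7, 14.5, 137.1]
tool_rot: [-180.0, 0.7, -177.7]
contact_force: [0.1, 0.3, 0.5]
width: 0.401
grasp_force: 0.0
time_s: 6.7
ee_pos: [556.5, 219.2, 130.9]
tool_rot: [179.9, 0.1, -177.5]
contact_force: [0.3, -0.9, -0.0]
width: 0.398
grasp_force: 0.0
time_s: 6.9
ee_pos: [555.4, 213.7, 130.2]
tool_rot: [-180.0, -0.0, -177.7]
contact_force: [-0.3, -0.4, 0.5]
width: 0.403
grasp_force: 0.0
6.9 [555.40764643 213.7305621  130.1622933 ] [-1.79972145e+02 -4.42286254e-02 -1.77743423e+02]
```

View pics/w2.png

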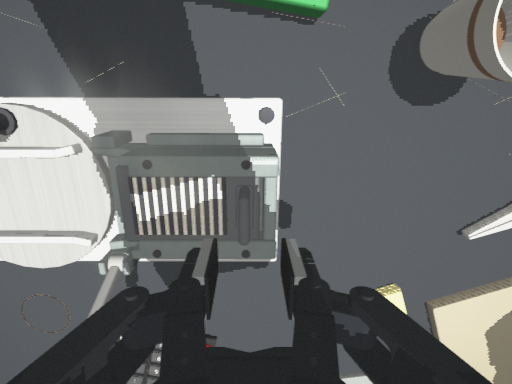

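```bash
python3 - <<'E'
from h import *
a=([555.4,213.73,130.16],[-179.97,-.04,-177.74])
for n,u,v,z in [('tab',244,214,88),('tabhi',244,188,88),('tablo',244,242,88),('FL',282,98,10),('FR',277,261,10)]: print(n,back(*a,u,v,z))
E
```

```text
tab [551.39456786 213.16231268  88.        ]
tabhi [532.95748118 212.53329235  88.        ]
tablo [572.55926127 213.8843911   88.        ]
FL [477.5738499  241.44118631  10.        ]
FR [635.31761144 248.27805348  10.        ]
```

```bash

python3 -m pendant '[[0.003,0,0.1,0,0,0],[0.003,0,0.18,0,0,0],[0.003,0,0.22,0,0,0],[0.003,0,0.22,0,0,0],[0.003,0,0.22,0,0,0]]'
python3 -m pendant '[[0,0,0,0,0,0],[0,0,0,0,0,0],[0,0,0,0,0,0],[0,0,0,0,0,0]]' -0.72 20
python3 -m pendant '[[0,-0.02,0,0,0,0],[0,-0.06,0,0,0,0],[0,-0.1,0,0,0,0],[0,-0.1,0,0,0,0]]'
```

```text
time_s: 7.45
ee_pos: [555.4, 213.5, 65.2]
tool_rot: [180.0, 0.0, -177.8]
contact_force: [0.5, -0.7, 0.0]
width: 0.4
grasp_force: 0.0
time_s: 7.85
ee_pos: [555.7, 214.0, 65.5]
tool_rot: [-180.0, 0.1, -177.7]
contact_force: [0.8, -2.4, 2.2]
width: 0.139
grasp_force: 1.2
time_s: 8.25
ee_pos: [555.9, 182.3, 64.2]
tool_rot: [-179.9, -0.0, -177.8]
contact_force: [-0.0, -0.2, -0.4]
width: 0.139
grasp_force: 0.0
```

```bash

python3 -m pendant '[[0,-0.04,0,0,0,0],[0,-0.1,0,0,0,0],[0,-0.16,0,0,0,0],[0,-0.21,0,0,0,0],[0,-0.26,0,0,0,0]]'
python3 -m pendant '[[0,-0.05,0,0,0,0],[0,-0.1,0,0,0,0],[0,-0.13,0,0,0,0],[0,-0.15,0,0,0,0],[0,-0.16,0,0,0,0]]'
python3 -m pendant '[[0,0,0,0,0,0],[0,0,0,0,0,0],[0,0,0,0,0,0]]'
python3 - <<'E'
from h import *
s,f=snap('wrist','w3.png'); print(s['time_s'],s['ee_pos'],s['tool_rot'])
E
```

```text
time_s: 8.75
ee_pos: [559.0, 105.1, 64.3]
tool_rot: [180.0, -0.0, -177.8]
contact_force: [1.1, 1.2, 0.1]
width: 0.141
grasp_force: 0.9
time_s: 9.25
ee_pos: [561.0, 57.7, 64.4]
tool_rot: [180.0, -0.0, -177.8]
contact_force: [-0.9, 1.3, -0.5]
width: 0.139
grasp_force: 0.8
time_s: 9.55
ee_pos: [561.1, 58.4, 64.6]
tool_rot: [-180.0, 0.0, -177.7]
contact_force: [-0.4, -0.2, 0.4]
width: 0.139
grasp_force: 0.0
9.55 [561.1085883  58.4373971  64.5871098] [-1.79986389e+02  5.28525749e-03 -1.77721406e+02]
```

View pics/w3.png

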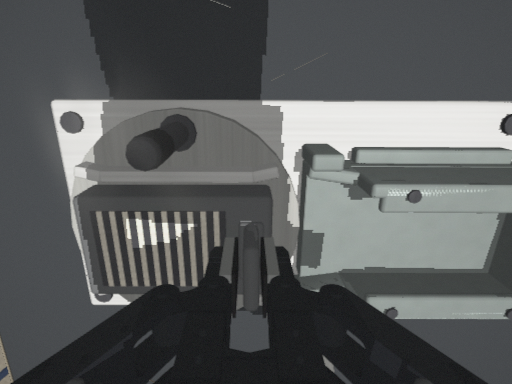

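```bash

python3 -m pendant '[[0,0,0,0,0,0],[0,0,0,0,0,0]]' -0.45
python3 -m pendant '[[0,0,-0.1,0,0,0],[0,0,-0.233,0,0,0],[0,0,-0.233,0,0,0]]' -0.2
python3 -m pendant '[[0.2,-0.142,0,0,0,0],[0.2,-0.142,0,0,0,0],[0.2,-0.142,0,0,0,0],[0.2,-0.142,0,0,0,0]]'
python3 -m pendant '[[0,0,0.12,0,0,0],[0,0,0.2,0,0,0],[0,0,0.237,0,0,0],[0,0,0.237,0,0,0]]'
python3 -m pendant '[[0,0,0,0,0,0],[0,0,0,0,0,0],[0,0,0,0,0,0],[0,0,0,0,0,0],[0,0,0,0,0,0]]' -1 20
```

```text
time_s: 9.8
ee_pos: [561.1, 58.4, 64.6]
tool_rot: [-180.0, 0.0, -177.7]
contact_force: [-0.1, 0.1, -0.7]
width: 0.273
grasp_force: 0.0
time_s: 10.1
ee_pos: [565.2, 58.4, 141.1]
tool_rot: [-180.0, 0.7, -177.7]
contact_force: [0.2, -0.2, 0.5]
width: 0.4
grasp_force: 0.0
time_s: 10.5
ee_pos: [502.8, 13.2, 134.4]
tool_rot: [180.0, 0.0, -177.8]
contact_force: [-0.2, -0.5, -0.5]
width: 0.403
grasp_force: 0.0
time_s: 10.9
ee_pos: [501.9, 13.8, 61.5]
tool_rot: [180.0, -0.2, -177.7]
contact_force: [0.3, -0.3, -0.1]
width: 0.4
grasp_force: 0.0
time_s: 11.4
ee_pos: [504.1, 13.4, 64.7]
tool_rot: [180.0, 0.2, -177.8]
contact_force: [1.6, 1.2, 2.4]
width: 0.155
grasp_force: 20.5
```

```bash

python3 -m pendant '[[-0.003,-0.032,0,0,0,0],[-0.01,-0.064,0,0,0,0],[-0.023,-0.094,0,0,0,0],[-0.039,-0.121,0,0,0,0],[-0.061,-0.146,0,0,0,0]]'
python3 -m pendant '[[-0.025,-0.021,0,0,0,0],[-0.052,-0.038,0,0,0,0],[-0.082,-0.051,0,0,0,0],[-0.114,-0.058,0,0,0,0],[-0.146,-0.061,0,0,0,0]]'
```

```text
time_s: 11.9
ee_pos: [522.8, -29.7, 64.1]
tool_rot: [179.9, -0.0, -177.7]
contact_force: [-1.4, 4.2, 5.6]
width: 0.155
grasp_force: 21.1
time_s: 12.4
ee_pos: [567.0, -45.8, 63.5]
tool_rot: [179.9, -0.1, -177.8]
contact_force: [-5.1, 6.8, 7.0]
width: 0.155
grasp_force: 21.8
```

```bash

python3 -m pendant '[[-0.032,0.003,0,0,0,0],[-0.064,0.01,0,0,0,0],[-0.094,0.023,0,0,0,0],[-0.121,0.039,0,0,0,0],[-0.146,0.061,0,0,0,0]]'
python3 -m pendant '[[-0.021,0.025,0,0,0,0],[-0.038,0.052,0,0,0,0],[-0.051,0.082,0,0,0,0],[-0.058,0.114,0,0,0,0],[-0.061,0.146,0,0,0,0]]'
python3 -m pendant '[[0,0.01,0,0,0,0],[0,0.015,0,0,0,0],[0,0.02,0,0,0,0],[0,0.02,0,0,0,0]]'
```

```text
time_s: 12.9
ee_pos: [611.8, -28.2, 63.6]
tool_rot: [-179.8, 0.1, -177.7]
contact_force: [2.1, -8.8, 0.0]
width: 0.154
grasp_force: 21.2
time_s: 13.4
ee_pos: [629.2, 17.1, 63.7]
tool_rot: [-179.8, 0.3, -177.8]
contact_force: [1.6, -3.5, 1.2]
width: 0.155
grasp_force: 21.2
time_s: 13.8
ee_pos: [629.1, 18.7, 63.7]
tool_rot: [-179.4, 0.3, -177.7]
contact_force: [5.2, -18.6, -1.8]
width: 0.155
grasp_force: 21.9
```

```bash

python3 -m pendant '[[0,-0.02,0,0,0,0],[0,-0.02,0,0,0,0],[0,-0.02,0,0,0,0]]' -0.4
python3 -m pendant '[[0,0,-0.1,0,0,0],[0,0,-0.233,0,0,0],[0,0,-0.233,0,0,0],[0,0,-0.233,0,0,0]]' -0.2
python3 -m pendant '[[0.211,-0.14,0,0,0,0],[0.211,-0.14,0,0,0,0],[0.211,-0.14,0,0,0,0],[0.211,-0.14,0,0,0,0]]'
python3 - <<'E'
from h import *
s,f=snap('wrist','w4.png'); print(s['time_s'],s['ee_pos'],s['tool_rot'])
E
```

```text
time_s: 14.1
ee_pos: [626.6, 18.5, 62.8]
tool_rot: [180.0, -0.0, -177.8]
contact_force: [0.2, 0.7, 0.3]
width: 0.298
grasp_force: 0.0
time_s: 14.5
ee_pos: [627.7, 18.8, 134.7]
tool_rot: [180.0, 0.2, -177.7]
contact_force: [-0.0, 0.5, 0.1]
width: 0.402
grasp_force: 0.0
time_s: 14.9
ee_pos: [564.5, -26.0, 131.8]
tool_rot: [180.0, -0.1, -177.8]
contact_force: [0.3, 0.6, -0.7]
width: 0.399
grasp_force: 0.0
14.9 [564.45136316 -26.00851117 131.83584818] [ 1.79955853e+02 -1.02356543e-01 -1.77788719e+02]
```

View pics/w4.png

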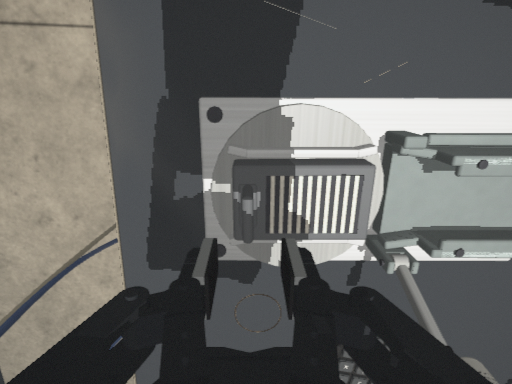

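```bash

python3 -m pendant '[[0,0,0.1,0,0,0],[0,0,0.18,0,0,0],[0,0,0.226,0,0,0],[0,0,0.226,0,0,0]]'
python3 -m pendant '[[0,0,0,0,0,0],[0,0,0,0,0,0],[0,0,0,0,0,0],[0,0,0,0,0,0]]' -0.72 20
python3 -m pendant '[[0,0.03,0,0,0,0],[0,0.07,0,0,0,0],[0,0.11,0,0,0,0],[0,0.15,0,0,0,0],[0,0.18,0,0,0,0]]'
python3 -m pendant '[[0,0.03,0,0,0,0],[0,0.06,0,0,0,0],[0,0.09,0,0,0,0],[0,0.12,0,0,0,0],[0,0.15,0,0,0,0]]'
python3 -m pendant '[[0,0.03,0,0,0,0],[0,0.06,0,0,0,0],[0,0.09,0,0,0,0],[0,0.12,0,0,0,0],[0,0.15,0,0,0,0]]'
```

```text
time_s: 15.35
ee_pos: [563.8, -25.5, 62.6]
tool_rot: [179.9, -0.3, -177.7]
contact_force: [-1.0, 0.1, 0.4]
width: 0.4
grasp_force: 0.0
time_s: 15.75
ee_pos: [566.0, -26.4, 66.6]
tool_rot: [-180.0, 0.1, -177.8]
contact_force: [0.5, -1.2, 0.6]
width: 0.142
grasp_force: 0.0
time_s: 16.25
ee_pos: [563.0, 29.1, 65.4]
tool_rot: [-180.0, -0.0, -177.7]
contact_force: [0.7, -2.4, 1.1]
width: 0.14
grasp_force: 1.2
time_s: 16.75
ee_pos: [561.3, 73.3, 65.4]
tool_rot: [-180.0, -0.0, -177.8]
contact_force: [0.8, -2.3, 1.5]
width: 0.141
grasp_force: 1.2
time_s: 17.25
ee_pos: [559.6, 118.4, 65.4]
tool_rot: [-180.0, -0.0, -177.8]
contact_force: [-0.1, -3.3, 1.5]
width: 0.137
grasp_force: 1.2
```

Nearly home; push gently to the stop.

```bash

python3 -m pendant '[[0,0.01,0,0,0,0],[0,0.02,0,0,0,0],[0,0.03,0,0,0,0],[0,0.035,0,0,0,0],[0,0.035,0,0,0,0]]'
python3 -m pendant '[[0,0.004,0,0,0,0],[0,0.007,0,0,0,0],[0,0.01,0,0,0,0],[0,0.01,0,0,0,0]]'
```

```text
time_s: 17.75
ee_pos: [559.2, 128.3, 65.3]
tool_rot: [180.0, -0.0, -177.8]
contact_force: [0.9, -0.7, 0.1]
width: 0.138
grasp_force: 0.3
time_s: 18.15
ee_pos: [558.8, 129.2, 65.3]
tool_rot: [-179.8, -0.1, -177.7]
contact_force: [-1.4, -9.0, 2.8]
width: 0.139
grasp_force: 4.5
```

```bash

python3 -m pendant '[[0,0.01,0,0,0,0],[0,0.01,0,0,0,0],[0,0.01,0,0,0,0]]'
python3 -m pendant '[[0,-0.022,0,0,0,0],[0,-0.022,0,0,0,0]]'
python3 -m pendant '[[0,0,0,0,0,0],[0,0,0,0,0,0]]' -0.45
python3 -m pendant '[[0,0,-0.1,0,0,0],[0,0,-0.25,0,0,0],[0,0,-0.45,0,0,0],[0,0,-0.45,0,0,0],[0,0,-0.45,0,0,0]]'
python3 - <<'E'
from h import *
s,f=snap('wrist','w5.png'); print(s['time_s'],s['ee_pos'],s['tool_rot'])
E
```

```text
time_s: 18.45
ee_pos: [558.9, 129.3, 65.5]
tool_rot: [-179.5, -0.1, -177.7]
contact_force: [-1.1, -19.8, 3.4]
width: 0.143
grasp_force: 9.7
time_s: 18.65
ee_pos: [559.1, 127.2, 65.2]
tool_rot: [179.9, -0.0, -177.8]
contact_force: [0.3, -0.2, 0.7]
width: 0.14
grasp_force: 0.0
time_s: 18.85
ee_pos: [559.1, 128.1, 65.3]
tool_rot: [180.0, -0.0, -177.7]
contact_force: [-0.8, 0.0, 1.1]
width: 0.273
grasp_force: 0.0
time_s: 19.35
ee_pos: [560.9, 128.3, 203.9]
tool_rot: [179.9, 0.4, -177.7]
contact_force: [-0.5, -0.5, -0.1]
width: 0.276
grasp_force: 0.0
19.35 [560.94557533 128.30580776 203.91690088] [ 179.947882      0.36610034 -177.71353565]
```

View pics/w5.png

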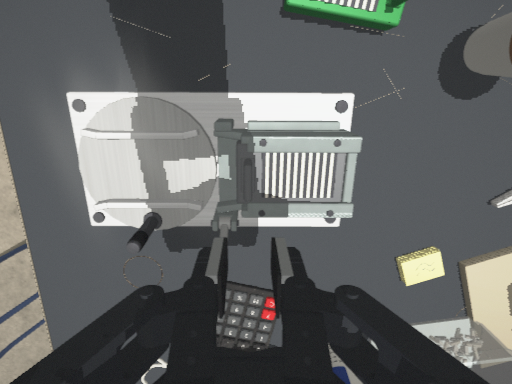

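```bash
python3 - <<'E'
from h import *
f=dict(fx=434.38,fy=434.38,cx=256.28,cy=191.319,xyz=np.array([422.11,-592.874,377.464]),rotation=[68.217,-1.2817,-4.88955])
print(proj(f,[[682,107,0],[682,107,110],[682,107,200],[720,107,110],[649,106,151]]))
Rw=R.from_euler('xyz',f['rotation'],degrees=True).as_matrix()
for u,v in [(395,210),(398,247)]:
    d=Rw@np.array([(u-f['cx'])/f['fx'],-(v-f['cy'])/f['fy'],-1]); print(f['xyz']+d*(-f['xyz'][2])/d[2])
a=cv2.imread('pics/side0.png')[20:320,230:510]; cv2.imwrite('pics/c.png',cv2.resize(a,None,fx=2,fy=2))
E
```

```text
[[358.62467638 238.29210951]
 [365.44592984 183.1002279 ]
 [371.58991408 133.38824273]
 [386.26607531 182.90187054]
 [349.75586299 161.27000935]]
[8.00768323e+02 2.31002374e+02 5.68434189e-14]
[7.43508690e+02 7.10920310e+01 5.68434189e-14]
```

View pics/c.png

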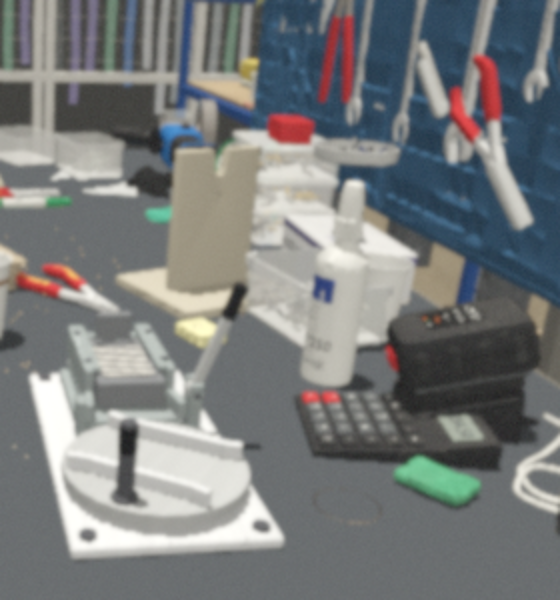

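```bash

python3 -m pendant '[[-0.4,-0.107,0,0,0,0],[-0.4,-0.107,0,0,0,0],[-0.4,-0.107,0,0,0,0],[-0.4,-0.107,0,0,0,0]]' -1
python3 -m pendant '[[0,0,0.12,0,0,0],[0,0,0.235,0,0,0],[0,0,0.235,0,0,0],[0,0,0.235,0,0,0]]'
```

```text
time_s: 19.8
ee_pos: [681.1, 99.2, 195.9]
tool_rot: [-180.0, -0.3, -177.8]
contact_force: [-1.3, -0.0, -0.5]
width: -0.001
grasp_force: 0.0
time_s: 20.2
ee_pos: [678.4, 100.4, 127.7]
tool_rot: [-180.0, -0.3, -177.7]
contact_force: [0.5, -0.2, 0.7]
width: -0.001
grasp_force: 0.0
```

```bash

python3 -m pendant '[[0.06,0,0,0,0,0],[0.125,0,0,0,0,0],[0.2,0,0,0,0,0],[0.295,0,0.003,0,0,0],[0.357,0,0.04,0,0,0]]'
python3 -m pendant '[[0.05,0,0.053,0,0,0],[0.083,0,0.12,0,0,0],[0.093,0,0.157,0,0,0],[0.097,0,0.18,0,0,0],[0.097,0,0.19,0,0,0]]'
python3 -m pendant '[[0,0,0,0,0,0],[0,0,0,0,0,0]]'
```

```text
time_s: 20.7
ee_pos: [574.8, 96.4, 122.6]
tool_rot: [180.0, 0.5, -177.7]
contact_force: [-0.1, 0.8, 1.6]
width: -0.003
grasp_force: 0.5
time_s: 21.2
ee_pos: [544.9, 94.9, 61.4]
tool_rot: [180.0, 0.1, -177.7]
contact_force: [-1.1, -0.1, 1.1]
width: -0.0
grasp_force: 0.4
time_s: 21.4
ee_pos: [545.3, 94.8, 61.7]
tool_rot: [-180.0, 0.1, -177.8]
contact_force: [-0.1, -0.1, 0.3]
width: -0.001
grasp_force: 0.0
```

Press down the last few millimetres until contact force shows the stop.

```bash

python3 -m pendant '[[0,0,0.007,0,0,0],[0,0,0.014,0,0,0],[0,0,0.018,0,0,0],[0,0,0.018,0,0,0]]'
python3 -m pendant '[[0,0,0.007,0,0,0],[0,0,0.012,0,0,0],[0,0,0.012,0,0,0]]'
```

```text
time_s: 21.8
ee_pos: [545.3, 94.9, 57.7]
tool_rot: [180.0, 0.1, -177.7]
contact_force: [-3.6, -1.8, 9.7]
width: -0.001
grasp_force: 5.2
time_s: 22.1
ee_pos: [545.6, 95.0, 57.1]
tool_rot: [-180.0, 0.0, -177.7]
contact_force: [-12.1, -1.5, 26.8]
width: -0.002
grasp_force: 13.6
```

```bash

python3 -m pendant '[[0,0,-0.05,0,0,0],[0,0,-0.2,0,0,0],[0,0,-0.4,0,0,0],[0,0,-0.55,0,0,0],[0,0,-0.7,0,0,0]]'
python3 -m pendant '[[0,-0.15,0,0,0,0],[0,-0.15,0,0,0,0],[0,-0.15,0,0,0,0]]'
python3 - <<'E'
from h import *
s,f=snap('wrist'); s2,g=snap('scene'); print(s['time_s'])
a=f['color'][60:300,60:460]; b=g['color'][90:310,190:340]
cv2.imwrite('pics/end.png',np.hstack([cv2.resize(a,(480,480)),cv2.resize(b,(300,480))]))
print([(np.round(d['rect']),d['confidence']) for d in r.recognise('scene','coffee')[:2]])
E
```

```text
time_s: 22.6
ee_pos: [544.0, 94.7, 263.8]
tool_rot: [-180.0, 0.0, -177.8]
contact_force: [1.2, -0.2, -0.4]
width: 0.002
grasp_force: 0.0
time_s: 22.9
ee_pos: [545.9, 49.2, 261.6]
tool_rot: [180.0, -0.0, -177.9]
contact_force: [-0.1, 0.2, 0.2]
width: 0.003
grasp_force: 0.0
22.9
[(array([251., 274.,  38.,  49.]), 0.68)]
```

View pics/end.png

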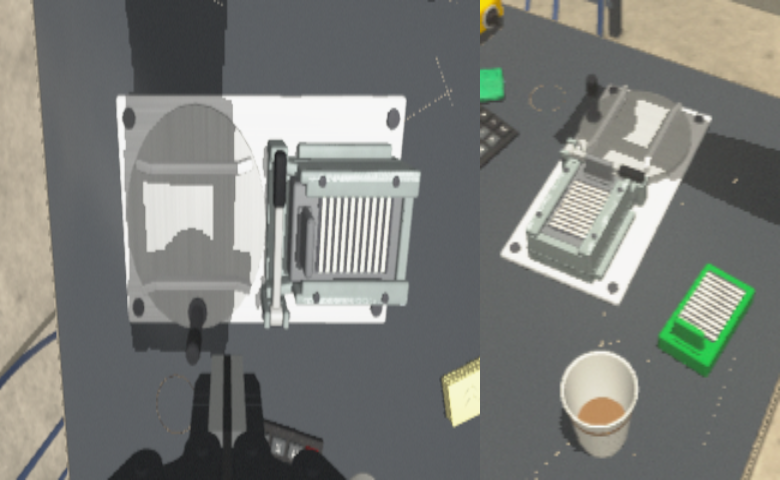

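The picture shows the cartridge home with its tab at the mouth (305,235), the latch flat across the mouth (277,240), and the cup in its original place.

```bash
python3 -c "
from plant import r
print(r.close_job())"
```

```text
the job is handed in; nothing more can be done
None
```

The job is handed in at about 23 s: the cartridge is turned round and fully home with its tab at the mouth, the latch is pressed flat across it, and the last picture shows the coffee cup where it started.

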